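Tip a glass slab onto the cutting board and gauge it

TASK

Flip the red-knobbed stop down on the cutting board, then push the standing blue glass slab at its top so that it tips over the board's wooden front edge beside it and lies flat on the felt, and slide it on, square, until its far side rests against the stop. Then flip the stop up out of the way and leave the slab lying where it was gauged. Ease the slab over rather than throwing it, do not hit the lamp bar above it, and leave the other things on the bench where they are.

Things in the scene. Friction and masses are not known exactly. Their poses are not given: they have to be found in the camera images.
- board: Glass-cutting board fixed to the bench: green felt on plywood, wooden front edge, 12 mm high, 360 mm wide (y), 200 mm deep (x). Origin on the bench surface under the middle of the front edge, which is on the robot's right; x points across the board (to the robot's left), y along the front edge, z up. An aluminium fence 12 mm high stands on the felt from x = 144 to 168 mm.
- slab_mid (a point): Centre of the loose slab of cobalt-blue cast glass: 28 mm thick (its x), 110 mm wide (its y), 90 mm high as it stands (its z); about 0.69 kg. It stands on the bench on its long narrow side in front of the board's front edge, its face parallel to that edge and 2 mm from it (slab x = board x), its middle within 30 mm of the board's middle line.
- rim (a point): Middle of the board's front top edge, 12 mm above the bench (board x = 0): the fixed edge over which the slab tips. Pushed near its top, the slab leans over this edge and past about 35 degrees falls flat onto the felt by itself; its near side then overhangs the front edge by about 15 to 35 mm and its upper face is 40 mm above the bench.
- stop (a joint): Angle of the hinged flip stop in rad: 0 = down, leaf level just above the felt; 1.57 = leaf upright; limit 1.75. It starts raised between 1.25 and 1.6. Friction hinge (0.016 N m): left above about 0.9 it stays where it is, below about 0.5 it sinks down to 0 by its own weight.
- stop_hinge (a point): Middle of the stop's hinge axis, which runs along the board's y at x = 135 mm, 22 mm above the bench. The stop is a steel leaf 180 mm wide and 8 mm thick; when down it reaches from the hinge 33 mm back towards the front edge, so its free edge, 17 to 25 mm above the bench, lies at x = 102 mm.
- stop_knob (a point): Centre of the red ball knob, 22 mm in diameter, on a 7 mm stem, 40 mm from the hinge axis, over the middle of the leaf. With the stop down it is 17 mm nearer the front edge than the hinge and 36 mm above it; as the stop lifts the knob swings up and away from the front edge about the hinge (at 1.57 rad: 36 mm beyond the hinge and 17 mm above it).
- gauge_line (a point): Point on the felt (12 mm above the bench) at x = 102 mm of the board, on its middle line: straight under the free edge of the lowered stop, where the far side of the lying slab must come.
- lamp_mid (a point): Middle of the underside of the fixed LED lamp bar, 182 mm above the bench. The bar runs along the board's y at x = 25 to 55 mm, 22 mm high, 360 mm long, on two thin uprights 174 mm either side of the middle. An upright tool cannot follow the slab over the front edge without meeting it; leant back about 25 to 45 degrees, fingers pointing down and in over the board, it passes below.
- amber: Bystander: loose amber glass offcut 55 x 28 x 25 mm lying on the end of the board farthest from the robot. Origin under its middle.
- candle: Bystander: candle in a glass jar, 80 mm across, 92 mm high. Origin under its middle.
- hammer: Bystander: glazing hammer 240 mm long lying on the bench, 32 mm high. Origin on the bench near its middle.
- fid: Bystander: white plastic lead fid, 200 mm long, 10 mm high, lying on the bench. Origin under its middle.
- knife: Bystander: lead knife with black grip, 210 mm long, lying on the bench. Origin under its middle.
- tin: Bystander: blue tin of horseshoe nails 90 x 65 x 30 mm. Origin under its middle.
There are look-alikes about, which are no part of the job. What is shaped like the part that bears slab_mid but green or turquoise is not meant.

How it is judged:
By the outcome, as a careful person would: the job done as asked, in the order asked, and still so for the second after the job is handed in, with the robot touching nothing.
It also fails if it takes over 67 s, if anything falls off the work surface, if the arm or the gripper's body presses on something with over 40 N, if the wrist force passes 120 N, or if a joint passes its speed limit or range.

ROBOT

A 6-joint arm with a two-finger parallel gripper is mounted at the origin on the work surface. World frame = base frame: x ahead of the robot, y to its left, z up, the work surface at z = 0. Lengths are in mm, angles in rad, forces in N, time in s.
With the tool pointing down it reaches from about 400 to 825 mm from the base axis. Payload 7 kg.
Tool frame: the origin (TCP) lies at the very end of the fingers, on their centre line; the grasp point (between the pads) lies 19 mm behind it; z points along the fingers, y is the line along which they close (so a half turn about z gives the same grasp; the last joint's range is limited). The gripper opens to 88 mm and grips with 3 to 60 N. Pads are 19 mm wide; open, the fingers measure 130 mm over their backs; the gripper's body (78 mm by 193 mm) begins 47 mm behind the grasp point.
Start: joints at [1.582, 0.359, 0.012, 0, -1.224, -0.288], TCP at [184.473, 649.28, 226.561] pointing down, gripper open.
Joint ranges: [-3.07, 3.07], [-1.43, 2.12], [-1.02, 1.25], [-3.03, 1.67], [-3.05, -0], [-3.03, 3.03]. Speed limits (rad/s): [2.39, 2.39, 3.01, 3.14, 3.14, 3.14].

INTERFACE

Orientations are given as a unit quaternion [x, y, z, w].
In Python, from plant import bot gives the robot as it stands. Calls block until the motion is done:
- bot.move_ptp(position, orientation): joint-space move of the TCP to a pose.
- bot.line_to(position, velocity=150, ori=None): straight line of the TCP; ori=None keeps the orientation; velocity is the mean speed in mm/s.
- bot.move_joints(angles): joint-space move.
- bot.move_gripper(opening, force=None): finger opening in mm; force is the grip in N (None keeps the last); returns when the fingers have stopped.
- bot.pause(seconds).
- bot.solve_ik(position, orientation): joint angles nearest the present ones, or None.
- bot.read_state(): the state.
- bot.camera(name): name is "side" or "top"; returns the picture (480x640x3 uint8, red, green, blue); there is no depth.
- bot.get_calibration(name): a dict with "fx", "fy", "cx", "cy" (pixels), "view" (4x4, takes a point from world to camera coordinates). Camera axes: x right, y up, looking along -z (the intrinsics and any distortion apply to the point x, -y, -z); pixel columns grow to the right and rows downward; lengths in mm; the calibration is good to about 2 mm. A picture is of the moment at which its call begins. get_calibration takes no time and is no camera call.
A pose or a line that the arm cannot do raises bot.Unreachable and nothing moves.
- bot.close_job(): hands the job in; it is judged then, once.
The state is a dict: "t": time; "joint_pos": joint angles; "qvel": joint speeds; "tau": joint torques, N m; "tcp_pos": TCP position; "eef_rot": TCP orientation; "contact_force": force on the tool from outside, world axes, zero at the start; "moment": the same for the moment, N m; "width": finger opening in mm; "finger_force": force on a finger pad.
Only numpy, scipy, OpenCV 4.12 (cv2) and the standard library are available. Lean on these libraries where they do the work, as an engineer would, in place of code of your own. Each camera call takes 0.05 s, during which the arm holds its last target. There are 200 camera calls.

## Working session

There is one attempt and no reset: what is moved stays moved. The work goes in short steps, each a Python script; the robot and the scene stay as the last script left them, time stands still between calls to the robot, and variables do not carry over. Pictures are saved under pics/ and viewed, at most 10 in all, crops included, and the job is handed in when it is done.

```bash
mkdir -p pics; ls; python3 - <<'E'
from plant import bot
import cv2,numpy as np
for n in("top","side"):
    im=bot.camera(n); cv2.imwrite(f"pics/{n}0.png",im[:,:,::-1]); c=bot.get_calibration(n); print(n,{k:(np.round(v,3).tolist()) for k,v in c.items()})
s=bot.read_state();print(s)
E
```

```text
pics
top {'fx': 547.386, 'fy': 547.386, 'cx': 315.109, 'cy': 241.448, 'view': [[-0.007, -1.0, -0.009, 29.064], [0.997, -0.008, 0.074, -499.649], [-0.074, -0.009, 0.997, -1375.355], [0.0, 0.0, 0.0, 1.0]]}
side {'fx': 575.633, 'fy': 575.633, 'cx': 322.165, 'cy': 240.061, 'view': [[0.98, -0.198, 0.017, -460.246], [0.143, 0.766, 0.627, -173.271], [-0.137, -0.612, 0.779, -1336.607], [0.0, 0.0, 0.0, 1.0]]}
{'t': 0.1, 'joint_pos': array([ 1.58211902e+00,  3.59306060e-01,  1.11545113e-02, -2.74201533e-04,
       -1.22406089e+00, -2.88117175e-01]), 'qvel': array([-0.00115518, -0.00045676,  0.0021171 ,  0.00084849, -0.00143672,
        0.00130126]), 'tau': array([-3.17906008e-03, -5.84162199e+01,  2.93750596e+01,  7.01564491e+00,
        1.01084015e-02, -4.01283819e-05]), 'tcp_pos': array([184.36719033, 648.89950077, 225.73024949]), 'eef_rot': array([ 9.90431680e-01, -1.38002061e-01, -2.18518814e-05,  7.19363068e-04]), 'contact_force': array([-0.45988177, -0.86007014,  0.02981903]), 'moment': array([0.01560626, 0.0103489 , 0.00718592]), 'finger_force': 0.0, 'width': 87.77482395202827}
```

View pics/top0.png

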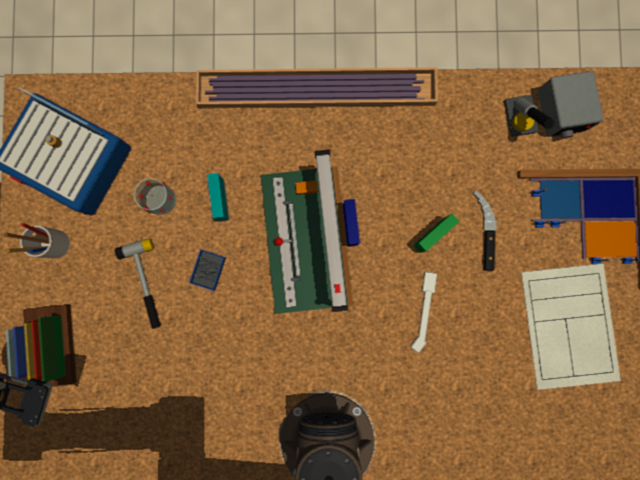

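View pics/side0.png

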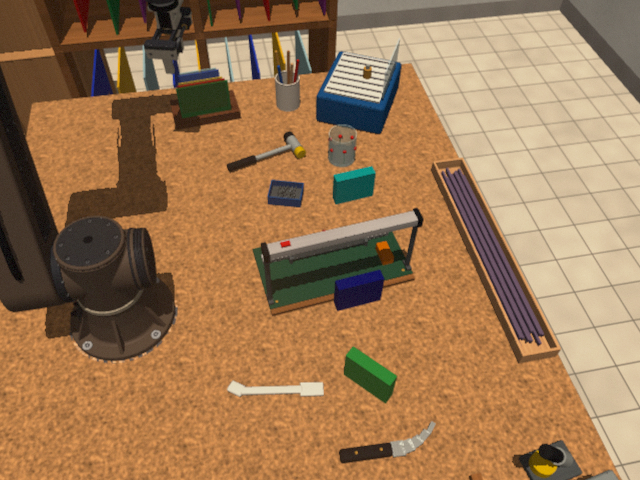

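The blue slab is at top (351,222) and side (358,290). The look-alikes are turquoise at top (217,197) and green at top (438,233). Only the cobalt-blue slab stands at the board's front edge. I'll confirm it in an enlarged crop.

```bash
cat > h.py <<'E'
import numpy as np,cv2
from plant import bot
def ray(n,uv):
    c=bot.get_calibration(n);V=np.array(c["view"]);R=V[:3,:3];t=V[:3,3]
    d=np.array([(uv[0]-c["cx"])/c["fx"],-(uv[1]-c["cy"])/c["fy"],-1.])
    return -R.T@t,R.T@d
def onz(n,uv,z):
    o,d=ray(n,uv);return o+d*(z-o[2])/d[2]
def proj(n,p):
    c=bot.get_calibration(n);V=np.array(c["view"]);q=V[:3,:3]@np.array(p,float)+V[:3,3]
    return np.array([c["cx"]+c["fx"]*q[0]/-q[2],c["cy"]+c["fy"]*-q[1]/-q[2]])
def tri(u1,u2):
    o1,d1=ray("top",u1);o2,d2=ray("side",u2)
    s=np.linalg.lstsq(np.c_[d1,-d2],o2-o1,rcond=None)[0]
    a,b=o1+s[0]*d1,o2+s[1]*d2;return (a+b)/2,np.linalg.norm(a-b)
def grab(n,f):
    im=bot.camera(n)[:,:,::-1].copy();cv2.imwrite(f"pics/{f}.png",im);return im
E
python3 - <<'E'
import cv2,numpy as np
t=cv2.imread("pics/top0.png");s=cv2.imread("pics/side0.png")
a=cv2.resize(t[140:325,250:370],None,fx=3.2,fy=3.2,interpolation=2)
b=cv2.resize(s[205:320,245:425],None,fx=2.3,fy=2.3,interpolation=2)
o=np.zeros((600,800,3),np.uint8);o[:592,:384]=a;o[:b.shape[0],386:386+b.shape[1]]=b[:600,:414];cv2.imwrite("pics/crop0.png",o)
for n,im in(("top",t),("side",s)):
    h=cv2.cvtColor(im,cv2.COLOR_BGR2HSV)
    for nm,lo,hi in(("blue",(112,120,40),(130,255,255)),("red",(0,180,110),(5,255,255)),("felt",(60,60,20),(88,255,110))):
        m=cv2.inRange(h,lo,hi);k,_,st,ce=cv2.connectedComponentsWithStats(m)
        for i in range(1,k):
            if st[i,4]>15 and 240<ce[i,0]<430 and 130<ce[i,1]<330:
                cs=cv2.findContours((_==i).astype(np.uint8),0,2)[0][0]
                print(n,nm,st[i],ce[i].round(1),cv2.boxPoints(cv2.minAreaRect(cs)).round(1).tolist())
E
```

```text
top blue [344 200  16  45 500] [351. 222.] [[342.70001220703125, 200.39999389648438], [353.8999938964844, 199.0], [359.29998779296875, 243.60000610351562], [348.1000061035156, 245.0]]
top red [276 238   7   7  41] [278.8 241. ] [[276.0, 238.0], [282.0, 238.0], [282.0, 244.0], [276.0, 244.0]]
top red [335 285   5   7  28] [337.1 288. ] [[335.0, 285.0], [339.0, 285.0], [339.0, 291.0], [335.0, 291.0]]
top felt [ 261  170   71  143 5259] [299.3 244.2] [[260.0, 175.10000610351562], [316.3999938964844, 169.0], [331.5, 306.3999938964844], [275.1000061035156, 312.5]]
top felt [415 217  33  34 134] [426.5 237.1] [[413.3999938964844, 246.89999389648438], [437.5, 210.6999969482422], [447.0, 217.0], [422.79998779296875, 253.1999969482422]]
side blue [ 335  270   49   40 1220] [359.7 288.1] [[331.20001220703125, 281.20001220703125], [381.1000061035156, 269.0], [387.8999938964844, 297.1000061035156], [338.0, 309.20001220703125]]
side red [281 241   9   6  39] [285.2 243.6] [[280.70001220703125, 242.3000030517578], [288.70001220703125, 240.6999969482422], [289.6000061035156, 244.89999389648438], [2
[... 228 characters left out ...]
 [358.9 251.5] [[312.6000061035156, 257.79998779296875], [393.3999938964844, 230.5], [400.79998779296875, 252.39999389648438], [320.0, 279.70001220703125]]
side felt [307 257  10   6  20] [311.6 259.2] [[306.6000061035156, 259.20001220703125], [314.20001220703125, 255.39999389648438], [316.0, 259.0], [308.3999938964844, 262.79998779296875]]
side felt [324 259  88  34 544] [376.4 272. ] [[322.8999938964844, 277.79998779296875], [407.20001220703125, 256.70001220703125], [411.1000061035156, 272.5], [326.8999938964844, 293.5]]
side felt [317 286   9   8  19] [320.7 289.2] [[317.0, 293.0], [318.1000061035156, 285.6000061035156], [325.20001220703125, 286.6000061035156], [324.1000061035156, 294.0]]
```

View pics/crop0.png

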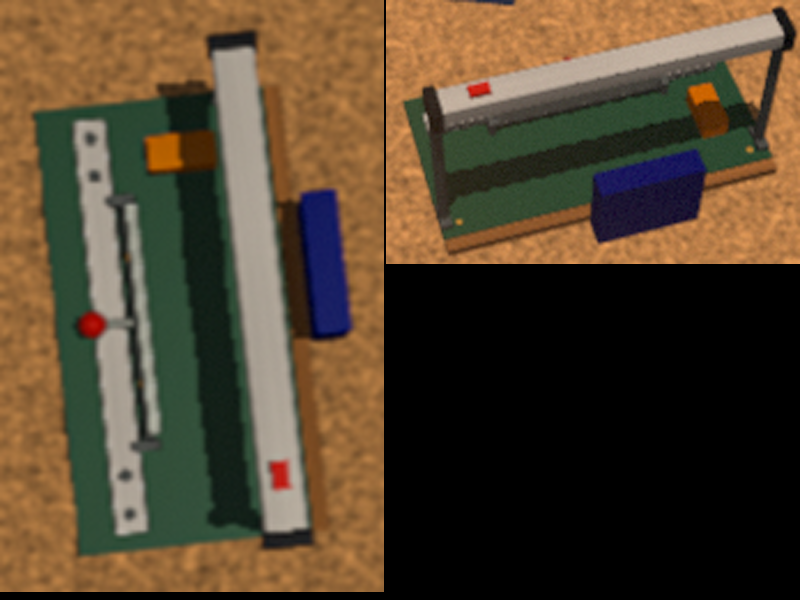

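The crop confirms the cobalt slab standing at the front edge, top-view pixels (343–359, 199–245). The red knob is at top (278.8,241), and the lamp bar lies over the felt near the front edge.

```bash
python3 - <<'E'
from h import *
np.set_printoptions(precision=1,suppress=True)
for uv in((261.2,175),(275,313.4),(335.9,167.2),(351.5,308.8)): print("board",uv,onz("top",uv,12))
for uv in((272.2,311),(413.8,275)): print("side front",onz("side",uv,12))
im=cv2.imread("pics/top0.png");h=cv2.cvtColor(im,cv2.COLOR_BGR2HSV);
print("knob",onz("top",(278.8,241),39))
im=cv2.imread("pics/side0.png");c=im[255:315,325:395]
for uv in((342.7,200.4),(353.9,199),(359.3,243.6),(348.1,245)): print("slab",onz("top",np.array(uv)+.3,90))
# slab top in side: corners approx from crop
for x,y in((593,177),(699,152),(705,168),(598,190)): print("slab side",onz("side",(245+(x-386)/2.3,205+y/2.3),90))
for x,y in((598,241),(703,215)): print("slab front bottom",onz("side",(245+(x-386)/2.3,205+y/2.3),0))
for x,y in((209,45),(255,40),(263,535),(310,533)): print("lamp top",onz("top",(250+x/3.2,140+y/3.2),204))
E
```

```text
board (261.2, 175) [673.6 163.4  12. ]
board (275, 313.4) [318.2 128.4  12. ]
board (335.9, 167.2) [692.3 -29.8  12. ]
board (351.5, 308.8) [328.5 -65.7  12. ]
side front [338.6 -61.9  12. ]
side front [692.9 -24.9  12. ]
knob [500.2 116.2  39. ]
slab [593.2 -43.8  90. ]
slab [596.4 -71.   90. ]
slab [487.8 -82.7  90. ]
slab [484.6 -55.6  90. ]
slab side [485.1 -61.4  90. ]
slab side [595.1 -51.6  90. ]
slab side [595.9 -71.4  90. ]
slab side [486.6 -77.3  90. ]
slab front bottom [489.5 -79.7   0. ]
slab front bottom [603.6 -69.3   0. ]
lamp top [681.8  21.8 204. ]
lamp top [685.  -10.4 204. ]
lamp top [341.6 -12.7 204. ]
lamp top [342.8 -44.8 204. ]
```

```bash
cat >> h.py <<'E'
from scipy.spatial.transform import Rotation as Rn
YAW=np.radians(5.65);RIM=np.array([514.5,-50.5,0.])
EX=np.array([-np.sin(YAW),np.cos(YAW),0]);EY=np.array([-np.cos(YAW),-np.sin(YAW),0]);EZ=np.array([0,0,1.])
def W(x,y,z): return RIM+x*EX+y*EY+z*EZ
def B(p): d=np.asarray(p)-RIM;return np.array([d@EX,d@EY,p[2]])
def ori(lean,s=1):
    a=np.radians(lean);z=np.sin(a)*EX-np.cos(a)*EZ;y=s*EY;x=np.cross(y,z)
    return Rn.from_matrix(np.c_[x,y,z]).as_quat()
def knob(q): c,s=np.cos(q),np.sin(q);return np.array([135-17*c+36*s,22+36*c+17*s])
def st(m=""):
    s=bot.read_state();print(m,"t%.1f"%s["t"],"B",B(s["tcp_pos"]).round(1),"F",np.round(s["contact_force"],1),"w%.1f"%s["width"],"ff%.1f"%s["finger_force"],flush=True);return s
E
python3 - <<'E'
from h import *
np.set_printoptions(precision=2,suppress=True)
for z in(39,45): print("knob",B(onz("top",(278.8,241),z)))
print([knob(q).round(1) for q in(1.25,1.37,1.5,1.6)])
for uv in((415,245),(422,252),(458,218)): print("green",B(onz("top",uv,90)))
sm=np.mean([onz("top",(351.0,222.),90),[540.7,-65.4,90]],0);print("slab",B(sm))
for s in(1,-1):
  for l,p in((0,(167,-2,220)),(0,(167,-2,33)),(0,(118,-2,46)),(35,(-70,-24,150)),(35,(-70,-24,76)),(35,(20,-24,76)),(35,(-50,-24,24)),(35,(8,-24,24)),(30,(8,-24,24))):
    j=bot.solve_ik(W(*p),ori(l,s));print(s,l,p,None if j is None else np.array(j))
E
```

```text
knob [167.35  -2.18  39.  ]
knob [166.94  -1.69  45.  ]
[array([163.8,  49.5]), array([166.9,  45.8]), array([169.7,  41.5]), array([171.5,  37.9])]
green [-161.8   46.6   90. ]
green [-176.52   65.16   90.  ]
green [-272.79   -7.34   90.  ]
slab [-16.03 -24.93  90.  ]
1 0 (167, -2, 220) [ 0.61  0.1  -0.35  0.   -1.13 -0.51]
1 0 (167, -2, 33) [ 0.61  0.31 -0.58  0.   -0.68 -0.51]
1 0 (118, -2, 46) [ 0.52  0.29 -0.58  0.   -0.71 -0.42]
1 35 (-70, -24, 150) [-0.28  0.44  0.02 -0.57 -1.43  0.54]
1 35 (-70, -24, 76) [-0.29  0.52 -0.04 -0.58 -1.32  0.62]
1 35 (20, -24, 76) [-0.16  0.46 -0.13 -0.63 -1.23  0.55]
1 35 (-50, -24, 24) [-0.26  0.57 -0.08 -0.61 -1.22  0.66]
1 35 (8, -24, 24) [-0.18  0.54 -0.14 -0.64 -1.16  0.62]
1 30 (8, -24, 24) [-0.12  0.5  -0.19 -0.58 -1.09  0.55]
-1 0 (167, -2, 220) [ 0.61  0.1  -0.35  0.   -1.13  2.63]
-1 0 (167, -2, 33) [ 0.61  0.31 -0.58  0.   -0.68  2.63]
-1 0 (118, -2, 46) [ 0.52  0.29 -0.58  0.   -0.71  2.72]
-1 35 (-70, -24, 150) [-0.28  0.44  0.02 -0.57 -1.43 -2.6 ]
-1 35 (-70, -24, 76) [-0.29  0.52 -0.04 -0.58 -1.32 -2.52]
-1 35 (20, -24, 76) [-0.16  0.46 -0.13 -0.63 -1.23 -2.59]
-1 35 (-50, -24, 24) [-0.26  0.57 -0.08 -0.61 -1.22 -2.48]
-1 35 (8, -24, 24) [-0.18  0.54 -0.14 -0.64 -1.16 -2.52]
-1 30 (8, -24, 24) [-0.12  0.5  -0.19 -0.58 -1.09 -2.59]
```

```bash
cat > k.py <<'E'
from h import *
def arc(q0,q1,y,dz=12,dx=0,n=7,v=50):
    for q in np.linspace(q0,q1,n+1)[1:]:
        x,z=knob(q);bot.line_to(W(x+dx,y,z-dz),v)
E
python3 - <<'E'
from k import *
o=ori(0)
bot.move_ptp(W(167,-2,220),o); bot.move_gripper(50)
bot.line_to(W(167,-2,60),150); st("near"); bot.line_to(W(167,-2,34),60); st("down")
grab("side","k1")
bot.move_gripper(10,6); st("grip")
grab("top","k1t")
E
```

```text
near t4.4 B [167.2  -2.6  60.7] F [ 0.2 -0.7  0.6] w50.2 ff0.0
down t4.9 B [166.9  -1.9  33.7] F [ 0.4 -0.8  1.2] w50.0 ff0.0
grip t5.6 B [166.9  -0.7  33.7] F [-5.7  3.   3.3] w21.3 ff6.0
```

```bash
python3 - <<'E'
import cv2,numpy as np
t=cv2.imread("pics/k1t.png");s=cv2.imread("pics/k1.png")
cv2.imwrite("pics/k1c.png",np.hstack([cv2.resize(t[140:325,230:410],None,fx=2.2,fy=2.2),cv2.resize(s[150:335,240:420],None,fx=2.2,fy=2.2)]))
E
```

```text
(no output)
```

View pics/k1c.png

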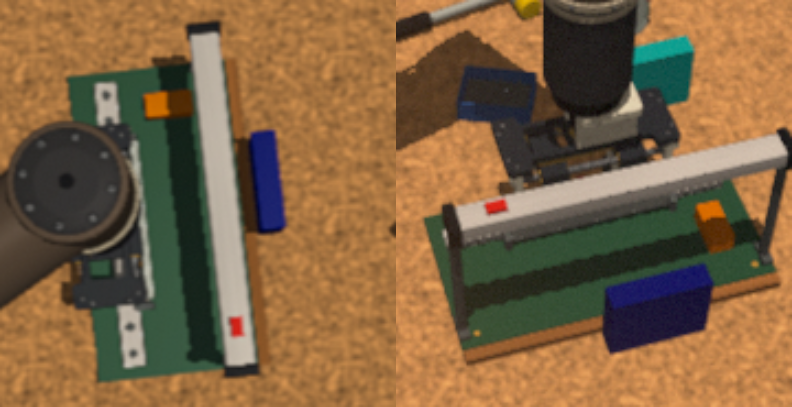

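The gripper straddles the knob (closed to 21.3 mm) and the slab is untouched. Next is the swing down.

```bash
python3 - <<'E'
from k import *
qs=np.linspace(1.37,0.0,8); y=0.5
for q in qs:
    x,z=knob(q);bot.line_to(W(x,y,z-12),50);st("q%.2f"%q)
bot.move_gripper(50);st("open")
bot.line_to(W(118,y,140),150)
bot.line_to(W(165,y,270),200);st()
im=grab("top","d1");grab("side","d1s")
cv2.imwrite("pics/d1c.png",cv2.resize(im[140:325,230:410],None,fx=3,fy=3))
h=cv2.cvtColor(im,cv2.COLOR_BGR2HSV)
E
```

```text
q1.37 t5.9 B [166.9  -0.5  34.1] F [ 4.5 -1.3 -1.7] w21.5 ff6.0
q1.17 t6.2 B [161.5  -0.4  40.4] F [ 4.6 -0.6 -0.9] w21.2 ff6.0
q0.98 t6.5 B [155.3  -0.5  45. ] F [ 4.8 -0.4  0.2] w21.2 ff6.0
q0.78 t6.8 B [148.2  -0.5  48.3] F [ 5.  -1.5 -0.1] w21.2 ff6.0
q0.59 t7.1 B [140.6  -0.5  50.2] F [ 5.2 -0.8  0.6] w21.2 ff6.0
q0.39 t7.4 B [132.7  -0.5  50.5] F [ 5.1 -0.2  2.1] w21.1 ff6.0
q0.20 t7.7 B [124.7  -0.5  49.2] F [ 6.1 -1.3  2.7] w21.2 ff6.0
q0.00 t8.0 B [117.2  -0.5  46.4] F [ 7.  -0.9  1.7] w21.2 ff6.0
open t8.7 B [118.    0.6  46. ] F [-0.9 -0.   0.1] w50.2 ff0.0
 t10.4 B [164.7   1.3 268.3] F [ 0.1 -0.6 -0.1] w50.4 ff0.0
```

View pics/d1s.png

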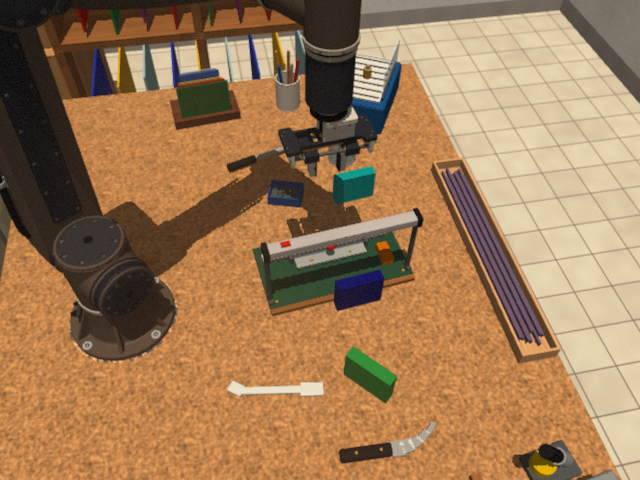

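The stop is down: the leaf is visible at side (330,255) with the knob at (331,247). Everything else is in place. Now I'll move to the front and push the slab.

```bash
python3 - <<'E'
from h import *
o=ori(35)
bot.line_to(W(-90,-25,290),200,ori=o)
bot.line_to(W(-65,-25,77),150);st("front")
bot.line_to(W(-45,-25,77),50);st("pre")
def blue():
    im=bot.camera("side")[:,:,::-1];h=cv2.cvtColor(im,cv2.COLOR_BGR2HSV);m=cv2.inRange(h,(112,120,40),(130,255,255))[255:320,320:400];ys,xs=np.nonzero(m);return m.sum()//255,ys.min()+255,ys.max()+255,round(xs.mean()+320,1),round(ys.mean()+255,1)
print(blue())
for x in list(range(-40,1,5))+[3]:
    bot.line_to(W(x,-25,77),20);st("x%d"%x);print(blue())
im=grab("side","p1")
cv2.imwrite("pics/p1c.png",cv2.resize(im[150:335,230:430],None,fx=3,fy=3))
E
```

```text
front t13.5 B [-65.3 -25.5  77.9] F [ 0.5  1.4 -0.3] w50.0 ff0.0
pre t14.0 B [-44.7 -25.1  77.2] F [0.9 0.  0.3] w50.0 ff0.0
(np.uint64(165), np.int64(270), np.int64(302), np.float64(360.9), np.float64(281.1))
x-40 t14.5 B [-40. -25.  77.] F [0.9 0.2 0.2] w50.1 ff0.0
(np.uint64(93), np.int64(272), np.int64(300), np.float64(362.3), np.float64(283.8))
x-35 t14.9 B [-35.  -25.   77.1] F [-0.9 -1.   0.4] w50.2 ff0.5
(np.uint64(69), np.int64(271), np.int64(298), np.float64(361.6), np.float64(283.9))
x-30 t15.4 B [-29.8 -25.   77.1] F [ 0.7 -0.6 -0.2] w50.0 ff0.4
(np.uint64(69), np.int64(270), np.int64(296), np.float64(360.5), np.float64(282.1))
x-25 t15.8 B [-24.8 -25.   77. ] F [-0.4 -0.5  0.4] w49.9 ff0.3
(np.uint64(71), np.int64(268), np.int64(295), np.float64(359.7), np.float64(280.8))
x-20 t16.3 B [-19.9 -25.   77.1] F [ 0.7 -1.5  0.6] w49.8 ff0.4
(np.uint64(71), np.int64(267), np.int64(302), np.float64(359.6), np.float64(281.5))
x-15 t16.7 B [-14.8 -25.   77. ] F [-0.  -0.2  0.9] w50.1 ff0.2
(np.uint64(85), np.int64(265), np.int64(301), np.float64(359.7), np.float64(283.8))
x-10 t17.2 B [ -9.8 -24.9  77. ] F [-0.8 -0.6  0.2] w50.5 ff0.0
(np.uint64(118), np.int64(264), np.int64(305), np.float64(358.6), np.float64(290.3))
x-5 t17.6 B [ -4.8 -25.   77. ] F [-0.  -0.4  0.2] w50.2 ff0.0
(np.uint64(139), np.int64(262), np.int64(306), np.float64(357.8), np.float64(288.9))
x0 t18.1 B [  0.1 -25.   77.1] F [-0.   1.   0.6] w50.0 ff0.0
(np.uint64(173), np.int64(272), np.int64(305), np.float64(356.4), np.float64(293.8))
x3 t18.4 B [  3.1 -25.   77. ] F [ 0.8 -0.3  0.4] w49.9 ff0.0
(np.uint64(217), np.int64(271), np.int64(305), np.float64(355.6), np.float64(294.5))
```

View pics/p1c.png

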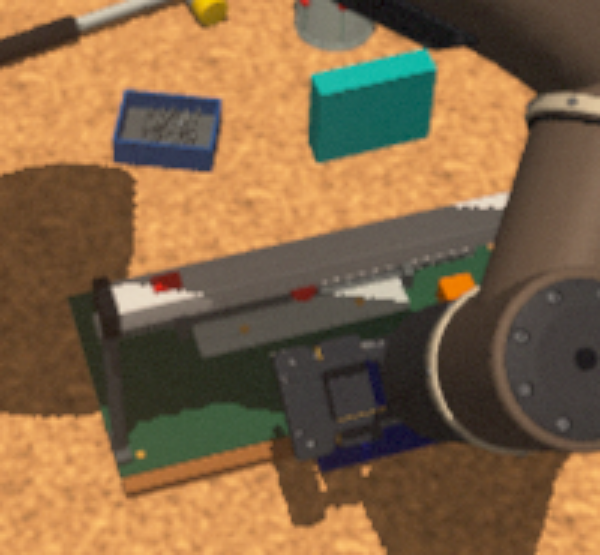

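The gripper hides most of the slab; a strip of blue shows at crop (370,455). I'll finish the slow push, back off and look.

```bash
python3 - <<'E'
from h import *
for x in (8,13,18):
    bot.line_to(W(x,-25,77),20);st("x%d"%x)
bot.line_to(W(-75,-25,95),120);st("back")
bot.line_to(W(-75,-25,95)+300*(-np.sin(np.radians(35))*EX*.2+EZ*.5),200)
im=grab("side","p2");im2=grab("top","p2t")
cv2.imwrite("pics/p2c.png",np.hstack([cv2.resize(im[150:335,245:425],None,fx=2.2,fy=2.2),cv2.resize(im2[140:325,230:410],None,fx=2.2,fy=2.2)]))
E
```

```text
x8 t18.9 B [  8.2 -25.   77. ] F [-0.9  0.3  0.2] w50.0 ff0.0
x13 t19.3 B [ 13.1 -25.   77. ] F [0.  0.2 0.4] w49.9 ff0.0
x18 t19.7 B [ 18.1 -25.   77. ] F [-0.3  0.  -0.4] w50.1 ff0.0
back t20.7 B [-74.5 -24.9  94.9] F [ 0.5  0.7 -0. ] w50.0 ff0.0
```

View pics/p2c.png

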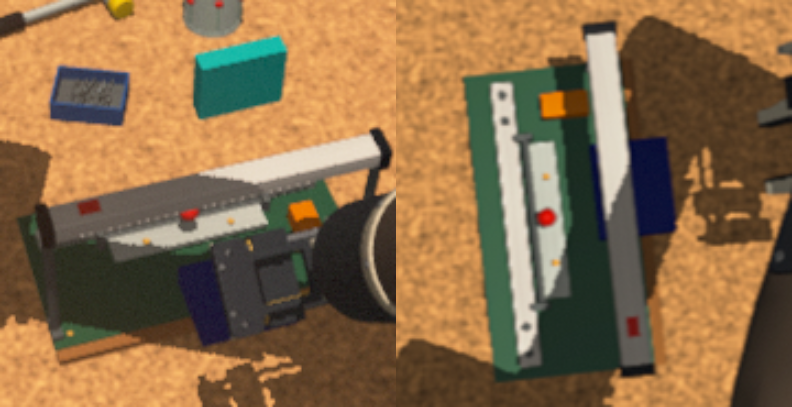

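The slab lies flat on the felt and overhangs the front edge: top-view near side from about (352,204) to (356,246), far side near x 320. The stop is still down. Next I'll slide it.

```bash
python3 - <<'E'
from h import *
np.set_printoptions(precision=1,suppress=True)
im=cv2.imread("pics/p2t.png");h=cv2.cvtColor(im,cv2.COLOR_BGR2HSV)
m=cv2.inRange(h,(110,110,25),(132,255,255));m[:,:310]=0;m[:,365:]=0;m[:190]=0;m[260:]=0
c=max(cv2.findContours(m,0,2)[0],key=cv2.contourArea);r=cv2.minAreaRect(c);print(r)
for p in cv2.boxPoints(r): print(p,B(onz("top",p,40)))
for x,y in((665,138),(674,233)): print(B(onz("top",(230+(x-396)/2.2,140+y/2.2),40)))
E
```

```text
((346.0732116699219, 224.15850830078125), (42.95786666870117, 16.896024703979492), 83.6598129272461)
[335.3 203.7] [ 16.1 -80.6  40. ]
[352.1 201.9] [-26.4 -80.8  40. ]
[356.8 244.6] [-26.3  27.6  40. ]
[340.  246.4] [16.  27.8 40. ]
[-26.6 -78.6  40. ]
[-24.7  30.8  40. ]
```

```bash
python3 - <<'E'
from h import *
bot.line_to(W(-62,-25,90),150)
bot.line_to(W(-52,-25,24),100);st("low")
bot.line_to(W(-38,-25,24),50)
for x in (-30,-15,-5): bot.line_to(W(x,-25,24),30);s=st("x%d"%x)
x=-5.
while x<16:
    x+=1.0;bot.line_to(W(x,-25,24),12);s=st("x%.1f"%x);f=-s["contact_force"]@EX
    if f>8: break
print("F",f)
im=grab("top","s1");grab("side","s1s")
E
```

```text
low t23.7 B [-52.1 -25.3  24.1] F [-0.6 -0.3 -0.2] w50.2 ff0.0
x-30 t24.6 B [-30.1 -25.2  24.1] F [ 0.9 -1.9  0.8] w50.3 ff1.0
x-15 t25.2 B [-14.6 -24.9  24. ] F [ 1.2 -1.1 -0. ] w50.1 ff0.8
x-5 t25.7 B [ -4.7 -25.   24. ] F [ 0.7 -1.4  0.4] w50.1 ff0.9
x-4.0 t26.0 B [ -4.2 -25.   24. ] F [ 0.5 -3.2  0.7] w49.9 ff1.6
x-3.0 t26.2 B [ -3.2 -25.   24. ] F [ 1.8 -3.3  1.2] w50.3 ff2.0
x-2.0 t26.5 B [ -2. -25.  24.] F [-0.2 -3.7  0.5] w49.7 ff1.9
x-1.0 t26.7 B [ -0.9 -25.   24. ] F [ 0.3 -3.   1.1] w50.1 ff1.8
x0.0 t27.0 B [  0.1 -25.   24. ] F [ 0.5 -2.7  1.4] w50.0 ff1.8
x1.0 t27.2 B [  1.1 -25.   24. ] F [ 1.1 -3.9  0.6] w50.3 ff1.8
x2.0 t27.5 B [  2.1 -25.   24. ] F [ 0.2 -4.6  1.1] w49.9 ff1.8
x3.0 t27.7 B [  3.1 -25.   24. ] F [ 0.8 -3.5  1.1] w50.0 ff1.8
x4.0 t28.0 B [  4.1 -25.   24. ] F [ 1.  -3.8  1.3] w50.4 ff1.8
x5.0 t28.2 B [  4.7 -25.1  24. ] F [ 0.4 -5.2  0.9] w50.3 ff2.5
x6.0 t28.5 B [  5.  -25.3  24. ] F [ 1.1 -7.5  1.4] w49.9 ff3.7
x7.0 t28.7 B [  5.2 -25.4  24. ] F [  0.2 -10.8   2.4] w50.1 ff5.2
F 10.75160421015212
```

```bash
python3 - <<'E'
from h import *
bot.line_to(W(-55,-25,26),80);bot.line_to(W(-90,-25,290),200);st("back")
bot.line_to(W(165,0,275),200,ori=ori(0));st("over")
im=grab("top","s2");im2=grab("side","s2s")
cv2.imwrite("pics/s2c.png",np.hstack([cv2.resize(im2[200:320,245:425],None,fx=2.2,fy=2.2),cv2.resize(im[190:310,230:410],None,fx=2.2,fy=2.2)]))
E
```

```text
back t31.2 B [-89.6 -24.7 288.9] F [-0.7  0.7 -0.9] w49.8 ff0.0
over t32.7 B [164.6   0.  275.1] F [ 0.2 -0.5  0.7] w50.2 ff0.0
```

View pics/s2c.png

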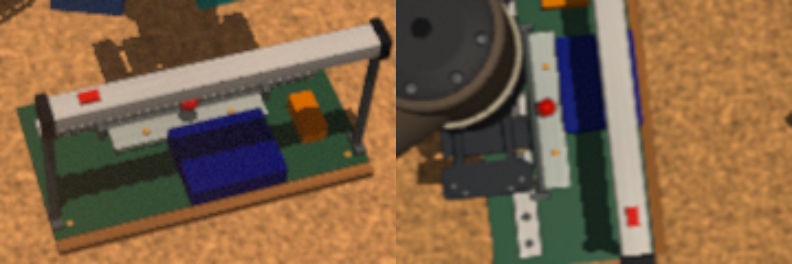

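The slab lies square with its far side against the stop's free edge (top crop near x≈560). Now I'll flip the stop up.

```bash
python3 - <<'E'
from k import *
bot.line_to(W(118,0,140),200);bot.line_to(W(118,0,47),80);st("at")
bot.move_gripper(10,6);st("grip")
for q in np.linspace(0,1.5,9)[1:]:
    x,z=knob(q);bot.line_to(W(x,0,z-12),50);st("q%.2f"%q)
bot.move_gripper(50);st("open")
bot.line_to(W(171,0,120),120);bot.line_to(W(260,0,300),200)
bot.move_joints([1.582,0.359,0.012,0,-1.224,-0.288]);st()
im=grab("top","f2");im2=grab("side","f2s")
cv2.imwrite("pics/f2c.png",np.hstack([cv2.resize(im2[150:320,245:425],None,fx=2.2,fy=2.2),cv2.resize(im[150:320,230:410],None,fx=2.2,fy=2.2)]))
E
```

```text
at t34.9 B [118.1  -0.4  47.5] F [-0.7 -0.8 -0.5] w50.2 ff0.0
grip t35.5 B [118.2  -0.7  47.2] F [ 2.5 -1.  -1.6] w20.9 ff6.0
q0.19 t35.8 B [125.3  -0.7  49. ] F [ 1.4 -0.3  4.2] w21.5 ff6.0
q0.38 t36.1 B [132.7  -0.6  50. ] F [ 4.1 -0.   2. ] w21.1 ff6.0
q0.56 t36.4 B [140.1  -0.5  49.7] F [4.9 0.9 2.8] w21.2 ff6.0
q0.75 t36.7 B [147.4  -0.5  48.1] F [5.2 1.3 2.7] w21.2 ff6.0
q0.94 t37.0 B [154.4  -0.5  45.1] F [5.2 1.7 2.6] w21.6 ff6.0
q1.12 t37.3 B [160.8  -0.4  40.8] F [4.4 1.7 1.5] w21.1 ff6.0
q1.31 t37.6 B [166.2  -0.4  35.4] F [4.5 3.3 1.6] w21.3 ff6.0
q1.50 t37.9 B [170.5  -0.4  29. ] F [5.3 3.8 1.1] w21.1 ff6.0
open t38.6 B [1.696e+02 1.000e-01 2.950e+01] F [ 1.   0.4 -0.3] w49.9 ff0.0
 t42.6 B [728.4 258.5 226.8] F [ 0.2 -0.5 -0.2] w50.1 ff0.0
```

View pics/f2c.png

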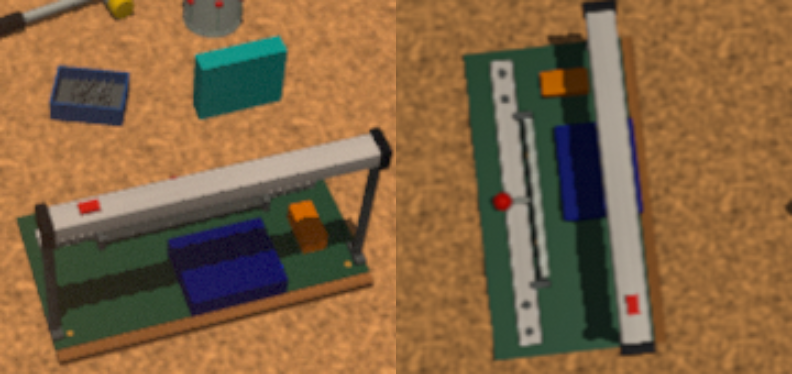

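The stop is up (knob at top crop (502,201)), and the slab lies square where it was gauged. The bystanders in view are undisturbed.

```bash
python3 -c "
from plant import bot
print(bot.close_job())"
```

```text
the job is handed in; nothing more can be done
None
```

The job is handed in after about 43 s: stop flipped down, slab eased over the front edge and slid square against the stop, then stop flipped back up with the slab left lying at the gauge line; I saw no contact with the lamp bar or the other things on the bench.

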